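# Guard the burrs and put a handpiece away

### The arm

A 6-joint arm with a two-finger parallel gripper is mounted at the origin on the work surface. World frame = base frame: x ahead of the robot, y to its left, z up, the work surface at z = 0. Lengths are in mm, angles in rad, forces in N, time in s.
With the tool pointing down it reaches from about 375 to 750 mm from the base axis. Payload 9 kg.
Tool frame: the origin (TCP) lies at the very end of the fingers, on their centre line; the grasp point (between the pads) lies 19 mm behind it; z points along the fingers, y is the line along which they close (so a half turn about z gives the same grasp; the last joint's range is limited). The gripper opens to 85 mm and grips with 20 to 120 N. Pads are 22 mm wide; open, the fingers measure 114 mm over their backs; the gripper's body (76 mm by 85 mm) begins 54 mm behind the grasp point. The pads swing forward as they close: fully open they stand 13 mm farther back than shut.
Start: joints at [-0.218, 0.104, 0.097, 1.564, 0, 1.353], TCP at [600.034, 0.002, 198.331] pointing down, gripper open.
Joint ranges: [-2.99, 2.99], [-0.84, 1.86], [-1.1, 1.16], [-1.84, 2.11], [-1.51, 1.56], [-3.14, 3.14]. Speed limits (rad/s): [2.22, 2.22, 2.57, 3.14, 3.14, 3.14].

### API

Orientations are given as a rotation vector (axis times angle).
In Python, from station import manip gives the robot as it stands.
- The arm moves only by the tool move_arm, never from a script. Its argument "moves" is a list of rows, each an object of numbers: "gripper": the finger opening in mm, from 0 to 85.4; "x", "y", "z": the shift along the world's x, y, z in mm; "yaw": the turn about the world's z in degrees. A call has exactly 8 rows; each row is the pose to reach, as a shift and turn from the pose commanded when the call began; what a row does not reach only later rows make up. A row lasts 1/10 s, in which the tool goes at most 50 mm and 8.59 degrees, less where a joint would pass 70% of its speed; a pose out of reach is approached as far as the arm can. A call with a gripper value outside its range is refused whole. The fingers move at their own pace and stop on an object; "newtons" is the grip in N (left out, the last holds). Time passes only in rows, so rows that repeat a pose let the fingers close, or fill a call up. It gives the time, the measured TCP pose, the force, the opening and the grip force at its end, in the units of the state.
- manip.get_state(): the state, without advancing time (a new reading comes with each control period).
- manip.snapshot(name): name is "scene" or "side" or "wrist"; returns a dict with "image" (480x640x3 uint8, blue, green, red), "camera_matrix" (3x3 intrinsics, pixels), "world_from_camera" (4x4, takes a point from camera to world coordinates); the wrist camera has in their place "T_tool_cam" (4x4, takes a point from camera to tool coordinates, whose origin is the TCP and whose axes are the flange's). Camera axes: x right, y up, looking along -z (the intrinsics and any distortion apply to the point x, -y, -z); pixel columns grow to the right and rows downward; lengths in mm; the calibration is good to about 2 mm. The wrist camera is an equidistant fisheye: a pixel r from the principal point sees the ray r / f radians off the axis. A picture is of the moment at which its call begins: read the wrist's pose just before it. There is no depth.
- manip.sign_off(): hands the job in; it is judged then, once.
Trained networks look in a picture, given as the dict that the camera call returned (one of the last four; its "shot" number tells which), for a name from the list of things; names that differ only in an ending like _2 or _b are one class to them, and where a whole thing is asked for, a point or a joint stands for the part that bears it (a point fixed in the world has none). Each returns a list of dicts, best first, with "score" (0 to 1); they miss things now and then, are a little off and sometimes report something else, mostly with a low value. They report only what shows in the picture. A call takes as long as a camera call. They do not tell look-alikes from the thing itself.
- manip.recognise(picture, label): "box" ([centre column, centre row, width, height] in pixels, round what is visible of it).
- manip.masks_of(picture, label): "region" (480x640 bool, what is visible of it) and "box" ([centre column, centre row, width, height] in pixels, round what is visible of it).
- manip.spot_point(picture, label): "pixel" ([column, row] in pixels: a listed point, or the origin of a listed thing).
The state is a dict: "time": time; "qpos": joint angles; "qd": joint speeds; "tau": joint torques, N m; "tcp_pos": TCP position; "ee_rot": TCP orientation; "contact_force": force on the tool from outside, world axes, zero at the start; "ft_torque": the same for the moment, N m; "grip_width": finger opening in mm; "gripper_force": force on a finger pad.
Only numpy, scipy, OpenCV 4.12 (cv2) and the standard library are available. Lean on these libraries where they do the work, as an engineer would, in place of code of your own. Each camera call takes 0.05 s, during which the arm holds its last target. There are 200 camera calls.

### The job

Two engraving handpieces lie in their cradles with the burrs bare. While both still lie in their cradles, slide each one's guard sleeve forward over its burr until it clicks fully home; then lift out the plain handpiece (the one without the round battery pack) and lay it gently, without dropping it, flat in the steel tray along the tray's length. Leave the one with the battery pack in its cradle and do not disturb the other things on the bench.

Things in the scene. Friction and masses are not known exactly. Their poses are not given: they have to be found in the camera images.
- plain_tool: Cordless handpiece lying level, 0.25 kg. Origin on its axis, x towards the burr (nose). Along x in mm: square black tail block 44x44, -92 to -82; round bright body 28 dia, -82 to 45; square black collar 44x44, -28 to -16; burr tip 80; white ribbed guard sleeve 36 dia on the nose. Plain: it ends at the square tail block.
- pack_tool: Cordless handpiece lying level, 0.25 kg. Origin on its axis, x towards the burr (nose). Along x in mm: square black tail block 44x44, -92 to -82; round bright body 28 dia, -82 to 45; square black collar 44x44, -28 to -16; burr tip 80; white ribbed guard sleeve 36 dia on the nose. Has a round grey battery pack, 40 dia, 26 long, behind the tail block.
- plain_tool_guard_mid (a point): Centre of the guard sleeve (36 mm diameter, 50 mm long, on the tool's axis), moves with it; its x axis is the tool's. Guard fully home: this point lies 63 mm in front of the tool's origin; fully back: 33 mm.
- pack_tool_guard_mid (a point): Centre of the guard sleeve (36 mm diameter, 50 mm long, on the tool's axis), moves with it; its x axis is the tool's. Guard fully home: this point lies 63 mm in front of the tool's origin; fully back: 33 mm.
- plain_tool_guard (a joint): Guard slide in m: 0 = home (forward, burr covered), grows as drawn back to the tail, stop 0.030. Starts drawn back, stays where left. Slides forward with 2 N, a click at 12 to 5 mm from home needs 5 to 10 N, snaps in over the last 2 mm and holds against 4 N. The tool slides at most 3 mm forward, then its collar bears on the cradle's front yoke.
- pack_tool_guard (a joint): Guard slide in m: 0 = home (forward, burr covered), grows as drawn back to the tail, stop 0.030. Starts drawn back, stays where left. Slides forward with 2 N, a click at 12 to 5 mm from home needs 5 to 10 N, snaps in over the last 2 mm and holds against 4 N. The tool slides at most 3 mm forward, then its collar bears on the cradle's front yoke.
- plain_tool_grip (a point): Where to grip the plain handpiece to lift it: on its axis, 48 mm behind its origin (near its balance point), body 28 dia, 40 mm of free length between the rear yoke and the collar. Same axes as the tool.
- cradle_plain: Fixed metal cradle of the plain handpiece. Sizes in mm. Origin on the table under the tool's origin, x towards the tool's nose. Base plate 104x70, 8 high, x -90 to 14. Two yokes open upward, at x -14 to -2 and -80 to -68, 47 wide, cheeks 31 apart and up to z 56. The tool's axis lies at z 50; it lifts straight up.
- cradle_pack: Fixed metal cradle of the battery-pack handpiece. Sizes in mm. Origin on the table under the tool's origin, x towards the tool's nose. Base plate 104x70, 8 high, x -90 to 14. Two yokes open upward, at x -14 to -2 and -80 to -68, 47 wide, cheeks 31 apart and up to z 56. The tool's axis lies at z 50; it lifts straight up.
- tray: Fixed shallow steel tray with a grey lining, in mm 230 (its x) x 150 (its y) outside, walls 4 thick and 22 high, inner floor 4 above the table. Origin under its centre. The handpiece lies in it along the tray's length, on its two square blocks, guard over the nose; its axis is then 26 above the table.
- casting_a: Bystander, to be left alone: tree of small round bright metal castings, 120 x 50 x 13, lying flat (mm). Origin at its underside.
- casting_b: Bystander, to be left alone: smaller casting tree, 120 x 50 x 13 (mm). Origin at its underside.
- file: Bystander, to be left alone: flat steel file with wooden handle, about 185 long, 24 high, along its own x (mm). Origin at its underside.
- compound_bar: Bystander, to be left alone: brown block of polishing compound, 50 x 110 x 30 (mm). Origin at its underside.
- tankard: Bystander, to be left alone: metal mug, 84 diameter, 105 high (mm). Origin at its underside.
- brush: Bystander, to be left alone: hand brush lying flat (mm). Origin at its underside.
- jar: Bystander, to be left alone: amber glass jar, 60 diameter, 75 high (mm). Origin at its underside.
Things that resemble listed ones, but are neither listed nor needed, are in the scene too. What is shaped like the pack_tool but green is not meant.

How it is judged:
By the outcome, as a careful person would: the job done as asked, in the order asked, and still so for the second after the job is handed in, with the robot touching nothing.
It also fails if it takes over 64 s, if anything falls off the work surface, if the arm or the gripper's body presses on something with over 40 N, if the wrist force passes 120 N, or if a joint passes its speed limit or range.

## Working session

There is one attempt and no reset: what is moved stays moved. The work goes in short steps, Python scripts to look and compute and a tool call to move; the robot and the scene stay as the last step left them, time stands still between calls to the robot, and variables do not carry over. Pictures are saved under pics/ and viewed, at most 10 in all, crops included, and the job is handed in when it is done.

Besides the shell and the picture viewer there is one more tool, called after ">>>" as name([rows], argument=value, ...), one row to a line, values as JSON. move_arm: Moves the arm, as the interface text tells. Its arguments: {"type":"object","properties":{"moves":{"type":"array"},"newtons":{"type":"number"}},"required":["moves"]}

```bash
mkdir -p pics; ls; python3 - <<'E'
from station import manip
import cv2
s=manip.get_state(); print({k:s[k] for k in('time','tcp_pos','ee_rot','grip_width')})
for n in('scene','side'):
    p=manip.snapshot(n); cv2.imwrite(f'pics/{n}0.png',p['image'])
    print(n,p['camera_matrix'],p['world_from_camera'].round(3), [k for k in p])
    for l in('plain_tool','plain_tool_guard_mid','plain_tool_grip','pack_tool_guard_mid','tray','pack_tool'):
        print(l,[(round(r['score'],2),[round(float(v)) for v in r['pixel']]) for r in manip.spot_point(p,l)][:4])
E
```

```text
pics
{'time': 0.0, 'tcp_pos': array([5.99611508e+02, 8.19634787e-02, 1.97513053e+02]), 'ee_rot': array([-2.22065052e+00, -2.22059829e+00,  1.13420793e-03]), 'grip_width': 85.18457557728222}
scene [[448.29629103   0.         314.31816934]
 [  0.         448.29629103 235.71493684]
 [  0.           0.           1.        ]] [[-3.960000e-01 -7.320000e-01  5.550000e-01  1.178050e+03]
 [ 9.180000e-01 -3.160000e-01  2.380000e-01  2.718230e+02]
 [ 2.000000e-03  6.040000e-01  7.970000e-01  1.000884e+03]
 [ 0.000000e+00  0.000000e+00  0.000000e+00  1.000000e+00]] ['image', 'camera_matrix', 'world_from_camera', 'shot']
plain_tool [(0.79, [317, 247])]
plain_tool_guard_mid [(0.55, [304, 260])]
plain_tool_grip [(0.68, [326, 236]), (0.6, [274, 227])]
pack_tool_guard_mid [(0.77, [420, 229]), (0.53, [414, 294])]
tray [(0.58, [230, 226])]
pack_tool [(0.79, [422, 279]), (0.64, [231, 225]), (0.63, [412, 213]), (0.19, [174, 207])]
side [[448.95373119   0.         320.96521092]
 [  0.         448.95373119 237.75833663]
 [  0.           0.           1.        ]] [[ 9.07000e-01  3.10000e-01 -2.84000e-01  2.59462e+02]
 [-4.20000e-01  6.72000e-01 -6.10000e-01 -6.56689e+02]
 [ 2.00000e-03  6.73000e-01  7.40000e-01  8.46609e+02]
 [ 0.00000e+00  0.00000e+00  0.00000e+00  1.00000e+00]] ['image', 'camera_matrix', 'world_from_camera', 'shot']
plain_tool [(0.74, [313, 235])]
plain_tool_guard_mid [(0.84, [332, 234])]
plain_tool_grip [(0.96, [297, 239]), (0.63, [331, 232])]
pack_tool_guard_mid [(0.69, [285, 168]), (0.68, [209, 205]), (0.28, [264, 170])]
tray [(0.61, [360, 339]), (0.52, [333, 233])]
pack_tool [(0.94, [195, 226]), (0.67, [322, 304]), (0.58, [265, 170])]
```

View pics/scene0.png

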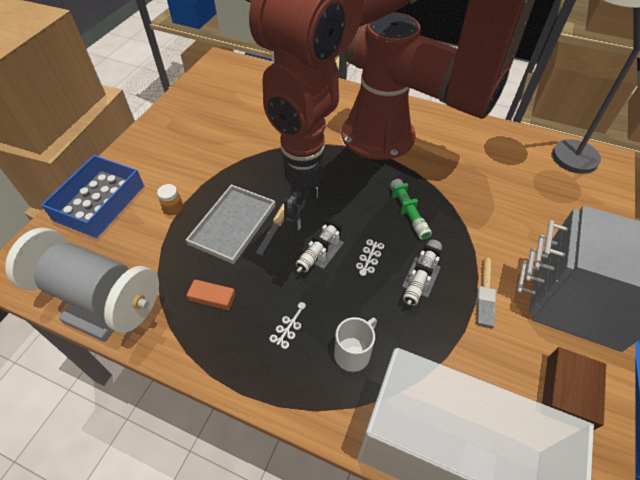

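View pics/side0.png

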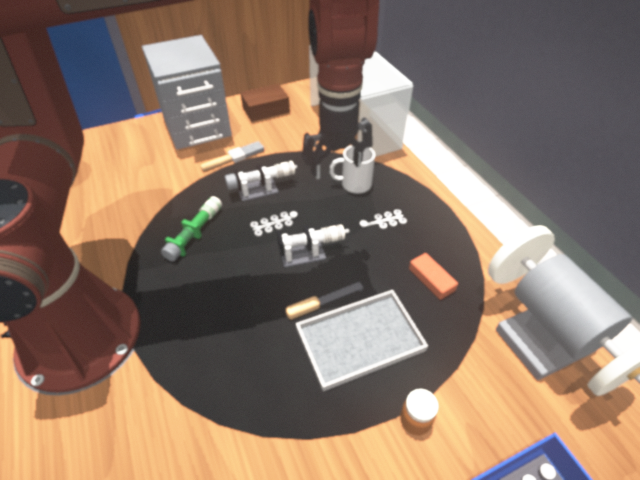

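Scene view: plain handpiece at (317,247), with its nose at (303,268). Pack handpiece at (422,275), with its grey pack at (435,247). The green look-alike is at (410,210) and the tray at (231,222).
Candidates for the plain tool are (317,247), the pack tool (422,275) and the green one (410,210). I choose (317,247) because it is bright and has no pack, and I'll check it in a close crop.

```bash
cat > h.py <<'E'
import numpy as np, cv2
from station import manip
def ray(p,px):
    K=p['camera_matrix'];T=p['world_from_camera']
    d=np.linalg.inv(K)@[px[0],px[1],1]; return T[:3,3],T[:3,:3]@[d[0],-d[1],-d[2]]
def onz(p,px,z):
    o,d=ray(p,px); return o+d*(z-o[2])/d[2]
def proj(p,X):
    T=p['world_from_camera'];c=T[:3,:3].T@(np.asarray(X,float)-T[:3,3]);K=p['camera_matrix']
    return np.array([K[0,2]+K[0,0]*c[0]/-c[2],K[1,2]+K[1,1]*c[1]/c[2]])
E
python3 - <<'E'
from h import *
a=manip.snapshot('scene');b=manip.snapshot('side')
def crop(p,x,y,w=100,h=75): return cv2.resize(p['image'][y-h//2:y-h//2+h,x-w//2:x-w//2+w],(400,300),interpolation=cv2.INTER_CUBIC)
m=np.vstack([np.hstack([crop(a,320,247),crop(a,422,270)]),np.hstack([crop(b,313,240),crop(b,264,178)])])
cv2.imwrite('pics/m.png',m)
for n,p,pts in(('scene',a,[(317,247),(303,268),(422,279),(412,300),(230,225),(244,186),(189,230)]),('side',b,[(313,238),(345,229),(264,178),(292,170),(360,339)])):
    for q in pts: print(n,q,onz(p,q,50).round(),onz(p,q,4).round())
E
```

```text
scene (317, 247) [548.   9.  50.] [517.  -3.   4.]
scene (303, 268) [622.   3.  50.] [595. -10.   4.]
scene (422, 279) [534. 287.  50.] [503. 288.   4.]
scene (412, 300) [601. 280.  50.] [573. 281.   4.]
scene (230, 225) [ 574. -236.   50.] [ 544. -260.    4.]
scene (244, 186) [ 431. -271.   50.] [ 395. -297.    4.]
scene (189, 230) [ 632. -328.   50.] [ 606. -357.    4.]
side (313, 238) [548.   8.  50.] [565.  46.   4.]
side (345, 229) [631.   2.  50.] [653.  40.   4.]
side (264, 178) [517. 266.  50.] [532. 319.   4.]
side (292, 170) [600. 266.  50.] [619. 319.   4.]
side (360, 339) [ 522. -279.   50.] [ 537. -258.    4.]
```

View pics/m.png

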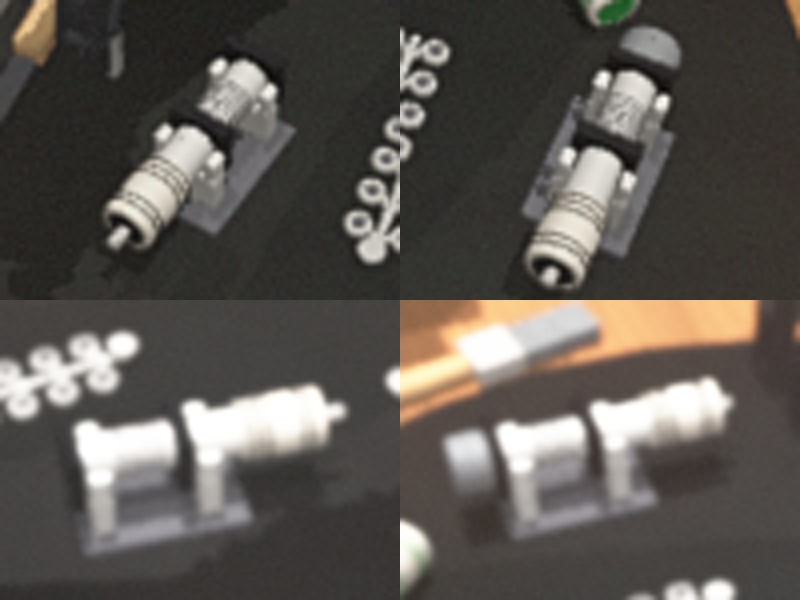

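The crops confirm it. The plain tool (left column) ends at its black tail block. The pack tool (right column) has a grey round pack. Both burrs are bare. Next I'll compute the poses.

```bash
python3 - <<'E'
from h import *
a=manip.snapshot('scene');b=manip.snapshot('side')
def tri(p,q):
    o1,d1=ray(a,p);o2,d2=ray(b,q);A=np.stack([d1,-d2],1);t=np.linalg.lstsq(A,o2-o1,rcond=None)[0]
    return ((o1+d1*t[0]+o2+d2*t[1])/2).round(1),np.linalg.norm(o1+d1*t[0]-o2-d2*t[1]).round(1)
print('plain burr',tri((299.5,270),(348.7,230.7)),'pack burr',tri((409.2,302.5),(296,166.5)))
for n,p in(('scene',a),('side',b)):
    for r in manip.masks_of(p,'tray'):
        ys,xs=np.nonzero(r['region']); 
        P=np.array([onz(p,(x,y),22)[:2] for x,y in zip(xs,ys)],np.float32)
        print(n,round(r['score'],2),r['box'],cv2.minAreaRect(P))
    for l in('plain_tool','pack_tool'):
        for r in manip.masks_of(p,l):
            ys,xs=np.nonzero(r['region'])
            P=np.array([onz(p,(x,y),50)[:2] for x,y in zip(xs,ys)],np.float32)
            print(n,l,round(r['score'],2),np.round(r['box']),cv2.minAreaRect(P))
E
```

```text
plain burr (array([634.1,  -4.7,  51.3]), np.float64(6.9)) pack burr (array([613.7, 274.7,  52.3]), np.float64(4.2))
scene 0.97 [229.9, 224.9, 90.5, 74.4] ((540.6035766601562, -251.7754669189453), (158.98223876953125, 238.8374481201172), 87.21053314208984)
scene plain_tool 0.67 [306. 261.  21.  23.] ((593.4119873046875, 1.2113761901855469), (37.38078689575195, 59.92421340942383), 75.31932067871094)
scene plain_tool 0.62 [318. 244.  42.  52.] ((541.625732421875, 9.681617736816406), (55.10603713989258, 185.7749786376953), 80.44526672363281)
scene pack_tool 0.8 [425. 273.  40.  60.] ((507.10772705078125, 281.48736572265625), (45.360374450683594, 214.7517852783203), 84.96965789794922)
scene pack_tool 0.67 [412. 210.  37.  61.] ((316.98577880859375, 193.4320068359375), (223.14845275878906, 59.51252365112305), 39.529090881347656)
side 0.71 [362.0, 339.8, 129.3, 98.0] ((534.5789184570312, -259.1103820800781), (159.33631896972656, 234.5642547607422), 87.3507080078125)
side 0.32 [432.1, 275.2, 49.9, 41.9] ((761.8461303710938, -187.625732421875), (65.0279541015625, 119.08010864257812), 8.321944236755371)
side pack_tool 0.97 [190. 229.  59.  60.] ((294.27459716796875, 168.91250610351562), (224.63204956054688, 72.68409729003906), 43.845733642578125)
side pack_tool 0.74 [260. 174.  74.  33.] ((514.5236206054688, 287.4561462402344), (193.1494903564453, 87.2631607055664), 2.174226999282837)
```

>>> move_arm([
  {"yaw": 8.5},
  {"yaw": 17},
  {"yaw": 25.5},
  {"yaw": 34},
  {"yaw": 42.5},
  {"yaw": 51},
  {"yaw": 59.5},
  {"yaw": 68},
], newtons=30)

```text
schema error: expected keys gripper, x, y, z, yaw
```

>>> move_arm([
  {"yaw": 8, "x": -10},
  {"yaw": 12.5, "x": -15},
  {"yaw": 12.5, "x": -15},
  {"yaw": 12.5, "x": -15},
  {"yaw": 12.5, "x": -15},
  {"yaw": 12.5, "x": -15},
  {"yaw": 12.5, "x": -15},
  {"yaw": 12.5, "x": -15},
])

```text
schema error: expected keys gripper, x, y, z, yaw
```

```bash
python3 - <<'E'
from h import *
s=manip.get_state();p=manip.snapshot('wrist');cv2.imwrite('pics/w1.png',p['image'])
print(s['time'],s['tcp_pos'],s['ee_rot'],s['qpos'].round(2),s['contact_force'])
print(p['camera_matrix'],p['T_tool_cam'].round(3),[k for k in p])
for l in('plain_tool','plain_tool_guard_mid','plain_tool_grip'):
    print(l,[(round(r['score'],2),np.round(r['pixel'])) for r in manip.spot_point(p,l)][:4])
E
```

```text
1.2 [6.00012984e+02 1.66517496e-02 1.98318826e+02] [2.22137338e+00 2.22142804e+00 2.72081175e-05] [-0.22  0.1   0.1   1.56 -0.    1.35] [-0.1772347  -0.35398244 -0.39005035]
[[371.64829954   0.         321.44890895]
 [  0.         371.64829954 241.75543074]
 [  0.           0.           1.        ]] [[ 0.00000e+00  9.56000e-01  2.92000e-01  7.42080e+01]
 [ 1.00000e+00  0.00000e+00 -1.00000e-03  5.05000e-01]
 [-1.00000e-03  2.92000e-01 -9.56000e-01 -1.74729e+02]
 [ 0.00000e+00  0.00000e+00  0.00000e+00  1.00000e+00]] ['image', 'camera_matrix', 'T_tool_cam', 'shot']
plain_tool [(0.87, array([271., 208.]))]
plain_tool_guard_mid [(0.85, array([316., 213.]))]
plain_tool_grip [(0.74, array([222., 200.]))]
```

View pics/w1.png

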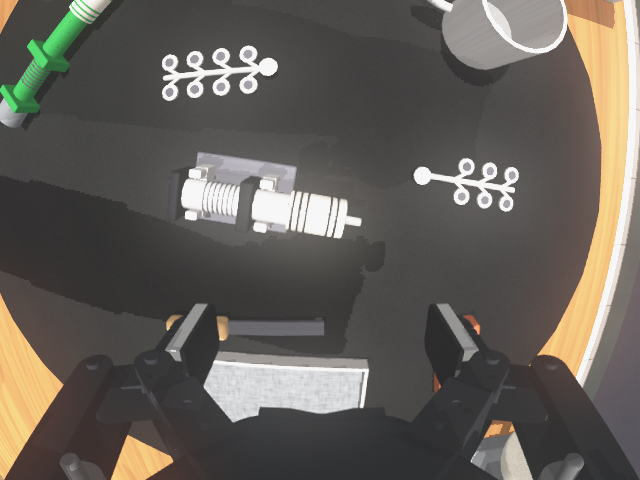

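The wrist view shows the plain tool clearly: tail at (174,195), guard about (318,213), burr tip (360,221). Converting these to world coordinates.

```bash
cat >> h.py <<'E'
from scipy.spatial.transform import Rotation as R
def wz(p,s,px,z):
    K=p['camera_matrix'];T=p['T_tool_cam'];u=np.array([px[0]-K[0,2],px[1]-K[1,2]]);r=np.hypot(*u);t=r/K[0,0]
    d=np.array([np.sin(t)*u[0]/r,-np.sin(t)*u[1]/r,-np.cos(t)])
    W=R.from_rotvec(s['ee_rot']).as_matrix();o=W@T[:3,3]+s['tcp_pos'];d=W@T[:3,:3]@d
    return o+d*(z-o[2])/d[2]
E
python3 - <<'E'
from h import *
s=manip.get_state();p=manip.snapshot('wrist')
for n,q in dict(burr=(360,221),guard=(316,213),org=(271,208),grip=(222,200),tail=(174,195),guard_front=(345,218),guard_back=(291,210)).items(): print(n,wz(p,s,q,50).round(1))
E
```

```text
burr [635.5  -4.9  50. ]
guard [596.    2.4  50. ]
org [555.9   7.1  50. ]
grip [511.1  15.1  50. ]
tail [464.2  21.   50. ]
guard_front [621.9  -2.2  50. ]
guard_back [573.8   5.2  50. ]
```

>>> move_arm([
  {"gripper": 85, "x": 0, "y": 0, "z": 0, "yaw": 8.5},
  {"gripper": 85, "x": 0, "y": 0, "z": 0, "yaw": 17},
  {"gripper": 85, "x": 0, "y": 0, "z": 0, "yaw": 25.5},
  {"gripper": 85, "x": 0, "y": 0, "z": 0, "yaw": 34},
  {"gripper": 85, "x": 0, "y": 0, "z": 0, "yaw": 42.5},
  {"gripper": 85, "x": 0, "y": 0, "z": 0, "yaw": 51},
  {"gripper": 85, "x": 0, "y": 0, "z": 0, "yaw": 59.5},
  {"gripper": 85, "x": 0, "y": 0, "z": 0, "yaw": 68},
], newtons=30)

```text
time: 2.25
tcp_pos: [600.0, 0.0, 198.3]
ee_rot: [0.59, 3.086, 0.0]
contact_force: [-0.1, 0.4, -0.5]
grip_width: 85.0
gripper_force: 0.0
```

>>> move_arm([
  {"gripper": 85, "x": -1, "y": 0, "z": -20, "yaw": 7},
  {"gripper": 85, "x": -3, "y": 1, "z": -40, "yaw": 13.4},
  {"gripper": 85, "x": -3, "y": 1, "z": -60, "yaw": 13.4},
  {"gripper": 85, "x": -3, "y": 1, "z": -80, "yaw": 13.4},
  {"gripper": 85, "x": -3, "y": 1, "z": -90, "yaw": 13.4},
  {"gripper": 85, "x": -3, "y": 1, "z": -90, "yaw": 13.4},
  {"gripper": 85, "x": -3, "y": 1, "z": -90, "yaw": 13.4},
  {"gripper": 85, "x": -3, "y": 1, "z": -90, "yaw": 13.4},
])

```text
time: 3.05
tcp_pos: [597.8, 0.8, 109.7]
ee_rot: [0.235, 3.131, -0.0]
contact_force: [-0.4, -0.6, -0.1]
grip_width: 85.1
gripper_force: 0.0
```

```bash
python3 - <<'E'
from h import *
s=manip.get_state();p=manip.snapshot('wrist');cv2.imwrite('pics/w2.png',p['image'])
print(s['time'],s['tcp_pos'],s['ee_rot'],s['contact_force'])
for l in('plain_tool','plain_tool_guard_mid','plain_tool_grip'):
    print(l,[(round(r['score'],2),np.round(r['pixel']),wz(p,s,r['pixel'],50).round(1)) for r in manip.spot_point(p,l)][:4])
E
```

```text
3.05 [597.77701778   0.81891704 109.71392269] [ 2.35443892e-01  3.13091390e+00 -2.76299716e-04] [-0.38655299 -0.63235307 -0.06113866]
plain_tool [(0.62, array([326., 180.]), array([555.7,  10.2,  50. ]))]
plain_tool_guard_mid [(0.7, array([323., 239.]), array([593.8,   2.1,  50. ]))]
plain_tool_grip [(0.86, array([325., 104.]), array([508.2,  16.6,  50. ])), (0.72, array([374., 379.]), array([714. ,  25.2,  50. ]))]
```

View pics/w2.png

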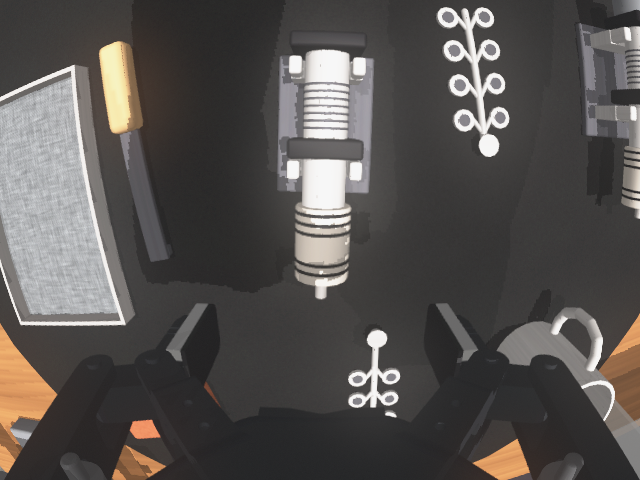

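```bash
python3 - <<'E'
from h import *
s=manip.get_state();p=manip.snapshot('wrist')
for n,q,z in(('burr',(321,296),50),('gfront',(321.5,281),50),('gmid',(322.5,242),60),('gback',(323,207),60),('collar',(326,148),72),('body',(326.5,100),60),('tail',(328,40),72),('tray1',(135,323),22),('tray2',(78,66),22),('tray3',(21,325),22)): print(n,wz(p,s,q,z).round(1))
E
```

```text
burr [634.1  -5.   50. ]
gfront [622.9  -2.9  50. ]
gmid [592.4   2.3  60. ]
gback [570.3   5.9  60. ]
collar [534.2  13.   72. ]
body [506.2  17.7  60. ]
tail [472.5  23.4  72. ]
tray1 [ 653.5 -174.8   22. ]
tray2 [ 428.5 -171.4   22. ]
tray3 [ 648.1 -333.7   22. ]
```

>>> move_arm([
  {"gripper": 85, "x": -1, "y": 1, "z": -20, "yaw": -1.2},
  {"gripper": 85, "x": -1, "y": 1, "z": -40, "yaw": -1.2},
  {"gripper": 85, "x": -1, "y": 1, "z": -60, "yaw": -1.2},
  {"gripper": 85, "x": -1, "y": 1, "z": -75, "yaw": -1.2},
  {"gripper": 85, "x": -1, "y": 1, "z": -80, "yaw": -1.2},
  {"gripper": 60, "x": -1, "y": 1, "z": -80, "yaw": -1.2},
  {"gripper": 48, "x": -1, "y": 1, "z": -80, "yaw": -1.2},
  {"gripper": 42, "x": -1, "y": 1, "z": -80, "yaw": -1.2},
], newtons=30)

```text
time: 4.1
tcp_pos: [596.8, 1.8, 29.5]
ee_rot: [0.268, 3.128, -0.0]
contact_force: [0.3, 0.1, 0.8]
grip_width: 43.5
gripper_force: 0.0
```

>>> move_arm([
  {"gripper": 30, "x": 0, "y": 0, "z": 0, "yaw": 0},
  {"gripper": 30, "x": 0, "y": 0, "z": 0, "yaw": 0},
  {"gripper": 30, "x": 0, "y": 0, "z": 0, "yaw": 0},
  {"gripper": 30, "x": 0, "y": 0, "z": 0, "yaw": 0},
  {"gripper": 30, "x": 0, "y": 0, "z": 0, "yaw": 0},
  {"gripper": 30, "x": 0, "y": 0, "z": 0, "yaw": 0},
  {"gripper": 30, "x": 0, "y": 0, "z": 0, "yaw": 0},
  {"gripper": 30, "x": 0, "y": 0, "z": 0, "yaw": 0},
])

```text
time: 4.9
tcp_pos: [596.0, 2.0, 28.3]
ee_rot: [-0.268, -3.13, -0.0]
contact_force: [0.4, 0.2, 0.1]
grip_width: 29.6
gripper_force: 0.0
```

```bash
python3 - <<'E'
from h import *
p=manip.snapshot('wrist');cv2.imwrite('pics/w3.png',p['image'])
s=manip.get_state();print(s['time'],s['grip_width'],s['gripper_force'],s['contact_force'],s['tcp_pos'])
E
```

```text
4.95 29.82993872096806 0.0 [-1.02617206 -0.3181168  -0.54499543] [596.03014824   1.98424883  28.30957843]
```

View pics/w3.png

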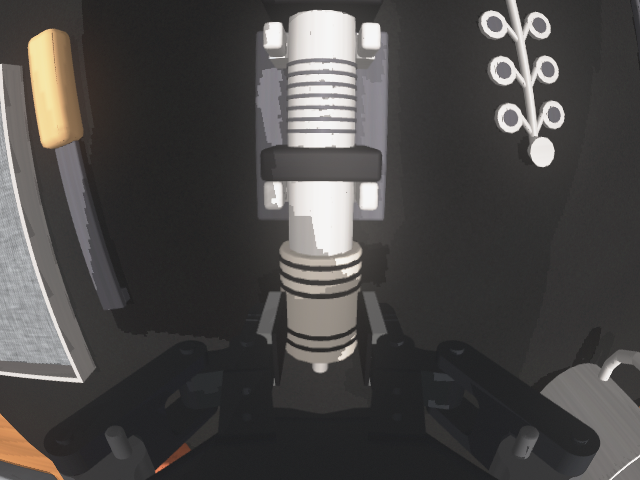

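The pads flank the ribbed sleeve at (272..372, 330) but aren't touching yet, because I stopped them at 30 mm. I'll close further.

>>> move_arm([
  {"gripper": 15, "x": 0, "y": 0, "z": 0, "yaw": 0},
  {"gripper": 15, "x": 0, "y": 0, "z": 0, "yaw": 0},
  {"gripper": 15, "x": 0, "y": 0, "z": 0, "yaw": 0},
  {"gripper": 15, "x": 0, "y": 0, "z": 0, "yaw": 0},
  {"gripper": 15, "x": 0, "y": 0, "z": 0, "yaw": 0},
  {"gripper": 15, "x": 0, "y": 0, "z": 0, "yaw": 0},
  {"gripper": 15, "x": 0, "y": 0, "z": 0, "yaw": 0},
  {"gripper": 15, "x": 0, "y": 0, "z": 0, "yaw": 0},
], newtons=30)

```text
time: 5.75
tcp_pos: [596.3, 1.9, 28.6]
ee_rot: [0.268, 3.129, 0.0]
contact_force: [2.5, -0.3, 5.2]
grip_width: 15.0
gripper_force: 3.5
```

```bash
python3 - <<'E'
from h import *
s=manip.get_state();p=manip.snapshot('wrist');b=manip.snapshot('side');a=manip.snapshot('scene')
w=p['image'][200:425,170:470]
x,y=[int(v) for v in proj(b,(590,2,50))];c=b['image'][y-37:y+38,x-50:x+50]
x,y=[int(v) for v in proj(a,(590,2,50))];d=a['image'][y-37:y+38,x-50:x+50]
f=lambda i:cv2.resize(i,(400,300),interpolation=cv2.INTER_CUBIC)
cv2.imwrite('pics/m2.png',np.vstack([np.hstack([f(w),f(c)]),np.hstack([f(d),f(p['image'])])]))
print(s['time'],s['grip_width'],s['gripper_force'],s['contact_force'],s['tcp_pos'])
E
```

```text
5.75 14.95745746077135 3.549766391515732 [ 2.5207498  -0.25055818  5.15449708] [596.31529591   1.93006173  28.56558394]
```

View pics/m2.png

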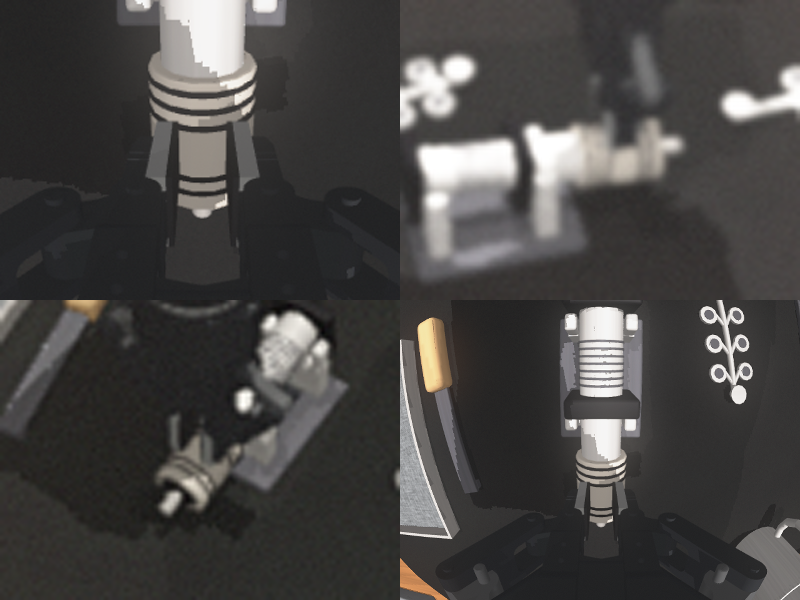

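The fingertips are riding on top of the sleeve rather than straddling it: opening 15 with an upward force, so the tips sit near z 63. The finger ends are effectively higher than the stated TCP. I'll open, go 17 mm lower and close again.

>>> move_arm([
  {"gripper": 60, "x": 0, "y": 0, "z": 3, "yaw": 0},
  {"gripper": 60, "x": 0, "y": 0, "z": 3, "yaw": 0},
  {"gripper": 60, "x": 0, "y": 0, "z": 3, "yaw": 0},
  {"gripper": 60, "x": 0, "y": 0, "z": 3, "yaw": 0},
  {"gripper": 60, "x": 0, "y": 0, "z": -5, "yaw": 0},
  {"gripper": 60, "x": 0, "y": 0, "z": -12, "yaw": 0},
  {"gripper": 60, "x": 0, "y": 0, "z": -17, "yaw": 0},
  {"gripper": 60, "x": 0, "y": 0, "z": -17, "yaw": 0},
], newtons=30)

```text
time: 6.7
tcp_pos: [595.1, 2.2, 9.9]
ee_rot: [-0.268, -3.128, -0.001]
contact_force: [-0.1, -0.8, -0.1]
grip_width: 60.1
gripper_force: 0.0
```

>>> move_arm([
  {"gripper": 45, "x": 0, "y": 0, "z": 0, "yaw": 0},
  {"gripper": 35, "x": 0, "y": 0, "z": 0, "yaw": 0},
  {"gripper": 25, "x": 0, "y": 0, "z": 0, "yaw": 0},
  {"gripper": 25, "x": 0, "y": 0, "z": 0, "yaw": 0},
  {"gripper": 25, "x": 0, "y": 0, "z": 0, "yaw": 0},
  {"gripper": 25, "x": 0, "y": 0, "z": 0, "yaw": 0},
  {"gripper": 25, "x": 0, "y": 0, "z": 0, "yaw": 0},
  {"gripper": 25, "x": 0, "y": 0, "z": 0, "yaw": 0},
])

```text
time: 7.5
tcp_pos: [596.2, 1.9, 11.5]
ee_rot: [0.268, 3.13, -0.0]
contact_force: [-0.4, -0.7, 2.2]
grip_width: 34.9
gripper_force: 30.3
```

Now gripped: opening 34.9 mm at 30 N. Pulling the sleeve forward along the axis (-9.8°).

>>> move_arm([
  {"gripper": 25, "x": 3, "y": -0.5, "z": 0, "yaw": 0},
  {"gripper": 25, "x": 6, "y": -1, "z": 0, "yaw": 0},
  {"gripper": 25, "x": 9, "y": -1.5, "z": 0, "yaw": 0},
  {"gripper": 25, "x": 12, "y": -2, "z": 0, "yaw": 0},
  {"gripper": 25, "x": 15, "y": -2.6, "z": 0, "yaw": 0},
  {"gripper": 25, "x": 17, "y": -2.9, "z": 0, "yaw": 0},
  {"gripper": 25, "x": 19, "y": -3.2, "z": 0, "yaw": 0},
  {"gripper": 25, "x": 20, "y": -3.4, "z": 0, "yaw": 0},
])

```text
time: 8.3
tcp_pos: [614.7, -1.4, 10.8]
ee_rot: [-0.268, -3.127, 0.0]
contact_force: [-8.6, -1.7, 4.2]
grip_width: 34.6
gripper_force: 30.7
```

>>> move_arm([
  {"gripper": 25, "x": 1, "y": -0.2, "z": 0, "yaw": 0},
  {"gripper": 25, "x": 2, "y": -0.3, "z": 0, "yaw": 0},
  {"gripper": 25, "x": 3, "y": -0.5, "z": 0, "yaw": 0},
  {"gripper": 25, "x": 4, "y": -0.7, "z": 0, "yaw": 0},
  {"gripper": 25, "x": 5, "y": -0.9, "z": 0, "yaw": 0},
  {"gripper": 25, "x": 6, "y": -1, "z": 0, "yaw": 0},
  {"gripper": 25, "x": 6, "y": -1, "z": 0, "yaw": 0},
  {"gripper": 25, "x": 6, "y": -1, "z": 0, "yaw": 0},
])

```text
time: 9.1
tcp_pos: [621.8, -2.4, 11.2]
ee_rot: [-0.268, -3.13, -0.0]
contact_force: [-4.3, -0.8, 1.7]
grip_width: 35.2
gripper_force: 30.3
```

>>> move_arm([
  {"gripper": 25, "x": 1, "y": -0.2, "z": 0, "yaw": 0},
  {"gripper": 25, "x": 2, "y": -0.3, "z": 0, "yaw": 0},
  {"gripper": 25, "x": 3, "y": -0.5, "z": 0, "yaw": 0},
  {"gripper": 25, "x": 4, "y": -0.7, "z": 0, "yaw": 0},
  {"gripper": 25, "x": 4, "y": -0.7, "z": 0, "yaw": 0},
  {"gripper": 25, "x": 4, "y": -0.7, "z": 0, "yaw": 0},
  {"gripper": 25, "x": 4, "y": -0.7, "z": 0, "yaw": 0},
  {"gripper": 25, "x": 4, "y": -0.7, "z": 0, "yaw": 0},
])

```text
time: 9.9
tcp_pos: [621.8, -2.5, 10.1]
ee_rot: [-0.268, -3.122, -0.0]
contact_force: [-21.2, 0.1, 8.9]
grip_width: 34.9
gripper_force: 31.0
```

```bash
python3 - <<'E'
from h import *
s=manip.get_state();p=manip.snapshot('wrist');cv2.imwrite('pics/w4.png',p['image'])
print(s['time'],s['tcp_pos'],s['contact_force'],s['grip_width'])
for l in('plain_tool','plain_tool_guard_mid'):
    print(l,[(round(r['score'],2),np.round(r['pixel']),wz(p,s,r['pixel'],50).round(1)) for r in manip.spot_point(p,l)][:2])
E
```

```text
9.9 [621.76518036  -2.47487082  10.13133598] [-21.21440621   0.0710531    8.86876315] 34.942239471218365
plain_tool [(0.81, array([322., 158.]), array([558.8,   8.7,  50. ]))]
plain_tool_guard_mid [(0.75, array([321., 313.]), array([620. ,  -2.5,  50. ]))]
```

View pics/w4.png

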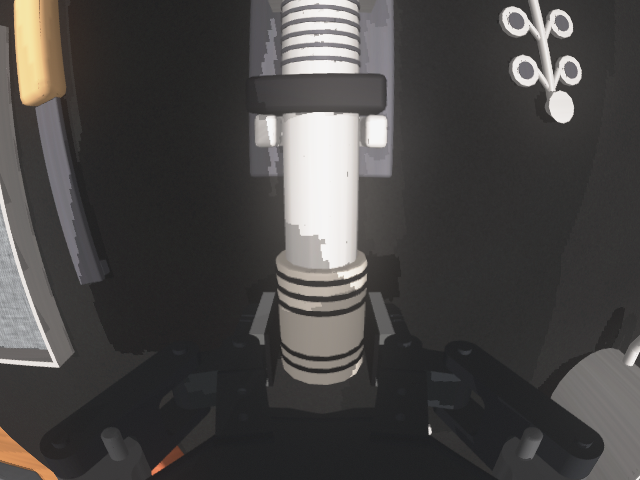

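The sleeve is home: the TCP stalled at 21 N, the burr is covered, and the collar at (318,92) bears on the yoke. Releasing, rising and moving to the pack tool.

>>> move_arm([
  {"gripper": 50, "x": -2, "y": 0, "z": 0, "yaw": 0},
  {"gripper": 70, "x": -4, "y": 0.7, "z": 0, "yaw": 0},
  {"gripper": 80, "x": -4, "y": 0.7, "z": 0, "yaw": 0},
  {"gripper": 80, "x": -4, "y": 0.7, "z": 0, "yaw": 0},
  {"gripper": 80, "x": -4, "y": 0.7, "z": 30, "yaw": 0},
  {"gripper": 80, "x": -4, "y": 0.7, "z": 70, "yaw": 0},
  {"gripper": 80, "x": -4, "y": 0.7, "z": 110, "yaw": 0},
  {"gripper": 80, "x": -4, "y": 0.7, "z": 110, "yaw": 0},
])

```text
time: 10.85
tcp_pos: [625.8, -3.1, 128.3]
ee_rot: [0.267, 3.12, -0.002]
contact_force: [0.3, 0.5, -0.6]
grip_width: 79.6
gripper_force: 0.0
```

>>> move_arm([
  {"gripper": 80, "x": -6, "y": 35, "z": 0, "yaw": 1},
  {"gripper": 80, "x": -12, "y": 75, "z": 0, "yaw": 2},
  {"gripper": 80, "x": -20, "y": 115, "z": 0, "yaw": 3},
  {"gripper": 80, "x": -28, "y": 155, "z": 0, "yaw": 4},
  {"gripper": 80, "x": -36, "y": 195, "z": 0, "yaw": 5},
  {"gripper": 80, "x": -42, "y": 235, "z": 0, "yaw": 5},
  {"gripper": 80, "x": -46, "y": 270, "z": 0, "yaw": 5},
  {"gripper": 80, "x": -46, "y": 280, "z": 0, "yaw": 5},
])

```text
time: 11.65
tcp_pos: [575.2, 281.0, 121.1]
ee_rot: [0.126, 3.139, 0.002]
contact_force: [0.7, 0.1, 0.3]
grip_width: 79.9
gripper_force: 0.0
```

```bash
python3 - <<'E'
from h import *
s=manip.get_state();p=manip.snapshot('wrist');cv2.imwrite('pics/w5.png',p['image'])
print(s['time'],s['tcp_pos'],s['ee_rot'],s['contact_force'],s['qpos'].round(2))
for l in('pack_tool','pack_tool_guard_mid'):
    print(l,[(round(r['score'],2),np.round(r['pixel']),wz(p,s,r['pixel'],50).round(1)) for r in manip.spot_point(p,l)][:2])
E
```

```text
11.65 [575.20811956 280.95989105 121.08418211] [1.26448874e-01 3.13888395e+00 1.50219124e-03] [0.6541233  0.06822301 0.31315844] [0.25 0.22 0.09 1.44 0.   0.33]
pack_tool [(0.65, array([317., 185.]), array([536.8, 281.3,  50. ])), (0.48, array([ 52., 228.]), array([546.7,  57.5,  50. ]))]
pack_tool_guard_mid [(0.59, array([318., 246.]), array([579.3, 278.1,  50. ]))]
```

View pics/w5.png

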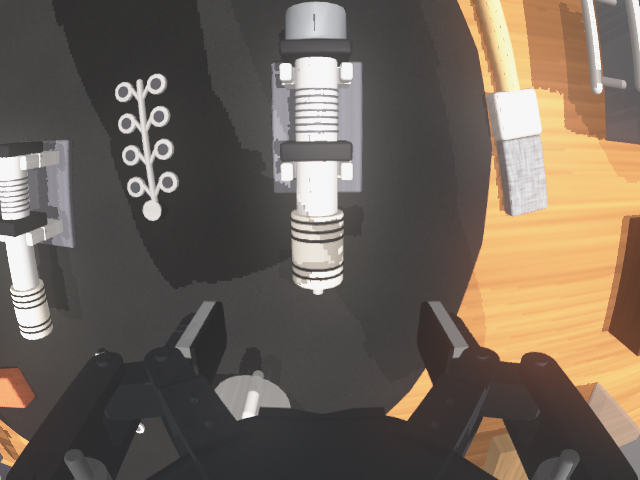

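The pack tool lies straight below: pack (316,20), collar (316,150), guard (318,250), burr (318,291). The plain tool's guard at (30,310) covers its burr.

```bash
python3 - <<'E'
from h import *
s=manip.get_state();p=manip.snapshot('wrist')
print(s['tcp_pos'])
for n,q,z in(('burr',(318,291),50),('gfront',(318,286),50),('gmid',(318,250),60),('gback',(317.5,212),60),('collar',(316.5,150),72),('body',(316.5,105),60),('tail',(316,47),72)): print(n,wz(p,s,q,z).round(1))
E
```

```text
[576.14377506 277.5935623  121.03983698]
burr [614.5 271.8  50. ]
gfront [610.5 272.1  50. ]
gmid [580.  274.8  60. ]
gback [554.1 276.7  60. ]
collar [513.5 279.7  72. ]
body [485.6 281.9  60. ]
tail [450.7 284.6  72. ]
```

```bash
python3 - <<'E'
from h import *
s=manip.get_state();p=manip.snapshot('wrist')
print(s['tcp_pos'],s['ee_rot'])
for l in('pack_tool','pack_tool_guard_mid','pack_tool_grip'):
    print(l,[(round(r['score'],2),np.round(r['pixel']),wz(p,s,r['pixel'],50).round(1)) for r in manip.spot_point(p,l)][:2])
g=p['image'].min(2)
for row in (110,200,215,230,250,265,280):
    c=np.nonzero(g[row,270:380]>110)[0]+270
    print(row,c.min(),c.max(),wz(p,s,((c.min()+c.max())/2,row),55).round(1))
E
```

```text
[576.32837106 276.79068878 121.09957963] [ 1.32033418e-01  3.13881639e+00 -4.75546706e-04]
pack_tool [(0.62, array([324., 180.]), array([535.3, 281.5,  50. ]))]
pack_tool_guard_mid [(0.79, array([325., 245.]), array([580.2, 279. ,  50. ]))]Traceback (most recent call last):
  File "<stdin>", line 5, in <module>
ValueError: it knows: brush, casting, compound_bar, cradle_pack, cradle_plain, file, jar, pack_tool, pack_tool_guard_mid, plain_tool, plain_tool_grip, plain_tool_guard_mid, tankard, tray
```

>>> move_arm([
  {"gripper": 65, "x": 1, "y": 1, "z": -25, "yaw": 0},
  {"gripper": 60, "x": 2, "y": 1.5, "z": -50, "yaw": 0},
  {"gripper": 60, "x": 2, "y": 1.5, "z": -75, "yaw": 0},
  {"gripper": 60, "x": 2, "y": 1.5, "z": -95, "yaw": 0},
  {"gripper": 60, "x": 2, "y": 1.5, "z": -108, "yaw": 0},
  {"gripper": 60, "x": 2, "y": 1.5, "z": -113, "yaw": 0},
  {"gripper": 60, "x": 2, "y": 1.5, "z": -113, "yaw": 0},
  {"gripper": 60, "x": 2, "y": 1.5, "z": -113, "yaw": 0},
])

```text
time: 12.8
tcp_pos: [578.9, 279.1, 9.6]
ee_rot: [0.132, 3.137, 0.001]
contact_force: [0.1, 0.4, 0.8]
grip_width: 60.3
gripper_force: 0.0
```

>>> move_arm([
  {"gripper": 45, "x": 0, "y": 0, "z": 0, "yaw": 0},
  {"gripper": 35, "x": 0, "y": 0, "z": 0, "yaw": 0},
  {"gripper": 25, "x": 0, "y": 0, "z": 0, "yaw": 0},
  {"gripper": 25, "x": 0, "y": 0, "z": 0, "yaw": 0},
  {"gripper": 25, "x": 0, "y": 0, "z": 0, "yaw": 0},
  {"gripper": 25, "x": 0, "y": 0, "z": 0, "yaw": 0},
  {"gripper": 25, "x": 0, "y": 0, "z": 0, "yaw": 0},
  {"gripper": 25, "x": 0, "y": 0, "z": 0, "yaw": 0},
], newtons=30)

```text
time: 13.6
tcp_pos: [578.3, 279.2, 8.7]
ee_rot: [0.132, 3.138, 0.0]
contact_force: [2.1, -0.7, 6.3]
grip_width: 34.8
gripper_force: 30.2
```

>>> move_arm([
  {"gripper": 25, "x": 2, "y": -0.2, "z": 0, "yaw": 0},
  {"gripper": 25, "x": 4, "y": -0.3, "z": 0, "yaw": 0},
  {"gripper": 25, "x": 6, "y": -0.5, "z": 0, "yaw": 0},
  {"gripper": 25, "x": 8, "y": -0.6, "z": 0, "yaw": 0},
  {"gripper": 25, "x": 10, "y": -0.8, "z": 0, "yaw": 0},
  {"gripper": 25, "x": 12, "y": -1, "z": 0, "yaw": 0},
  {"gripper": 25, "x": 14, "y": -1.1, "z": 0, "yaw": 0},
  {"gripper": 25, "x": 15, "y": -1.2, "z": 0, "yaw": 0},
])

```text
time: 14.4
tcp_pos: [591.1, 277.8, 7.6]
ee_rot: [-0.131, -3.135, 0.001]
contact_force: [-10.3, -1.2, 8.2]
grip_width: 34.6
gripper_force: 30.4
```

>>> move_arm([
  {"gripper": 25, "x": 1, "y": -0.1, "z": 0, "yaw": 0},
  {"gripper": 25, "x": 2, "y": -0.2, "z": 0, "yaw": 0},
  {"gripper": 25, "x": 3, "y": -0.3, "z": 0, "yaw": 0},
  {"gripper": 25, "x": 4, "y": -0.3, "z": 0, "yaw": 0},
  {"gripper": 25, "x": 5, "y": -0.4, "z": 0, "yaw": 0},
  {"gripper": 25, "x": 5, "y": -0.4, "z": 0, "yaw": 0},
  {"gripper": 25, "x": 5, "y": -0.4, "z": 0, "yaw": 0},
  {"gripper": 25, "x": 5, "y": -0.4, "z": 0, "yaw": 0},
])

```text
time: 15.2
tcp_pos: [598.6, 277.5, 8.6]
ee_rot: [0.132, 3.138, 0.0]
contact_force: [0.9, -0.4, 3.0]
grip_width: 35.3
gripper_force: 30.0
```

>>> move_arm([
  {"gripper": 25, "x": 1, "y": -0.1, "z": 0, "yaw": 0},
  {"gripper": 25, "x": 2, "y": -0.2, "z": 0, "yaw": 0},
  {"gripper": 25, "x": 3, "y": -0.3, "z": 0, "yaw": 0},
  {"gripper": 25, "x": 4, "y": -0.3, "z": 0, "yaw": 0},
  {"gripper": 25, "x": 4, "y": -0.3, "z": 0, "yaw": 0},
  {"gripper": 25, "x": 4, "y": -0.3, "z": 0, "yaw": 0},
  {"gripper": 25, "x": 4, "y": -0.3, "z": 0, "yaw": 0},
  {"gripper": 25, "x": 4, "y": -0.3, "z": 0, "yaw": 0},
])

```text
time: 16.0
tcp_pos: [598.9, 277.3, 7.4]
ee_rot: [-0.13, -3.133, 0.001]
contact_force: [-12.9, -1.8, 7.3]
grip_width: 35.2
gripper_force: 30.2
```

>>> move_arm([
  {"gripper": 25, "x": 1, "y": -0.1, "z": 0, "yaw": 0},
  {"gripper": 25, "x": 2, "y": -0.2, "z": 0, "yaw": 0},
  {"gripper": 25, "x": 3, "y": -0.2, "z": 0, "yaw": 0},
  {"gripper": 25, "x": 3, "y": -0.2, "z": 0, "yaw": 0},
  {"gripper": 25, "x": 3, "y": -0.2, "z": 0, "yaw": 0},
  {"gripper": 25, "x": 3, "y": -0.2, "z": 0, "yaw": 0},
  {"gripper": 25, "x": 3, "y": -0.2, "z": 0, "yaw": 0},
  {"gripper": 25, "x": 3, "y": -0.2, "z": 0, "yaw": 0},
])

```text
time: 16.8
tcp_pos: [599.4, 277.2, 6.6]
ee_rot: [-0.129, -3.128, 0.002]
contact_force: [-22.3, -0.6, 9.8]
grip_width: 34.7
gripper_force: 30.3
```

>>> move_arm([
  {"gripper": 50, "x": -3, "y": 0, "z": 0, "yaw": 0},
  {"gripper": 70, "x": -5, "y": 0.5, "z": 0, "yaw": 0},
  {"gripper": 80, "x": -5, "y": 0.5, "z": 0, "yaw": 0},
  {"gripper": 80, "x": -5, "y": 0.5, "z": 0, "yaw": 0},
  {"gripper": 80, "x": -5, "y": 0.5, "z": 30, "yaw": 0},
  {"gripper": 80, "x": -5, "y": 0.5, "z": 70, "yaw": 0},
  {"gripper": 80, "x": -5, "y": 0.5, "z": 110, "yaw": 0},
  {"gripper": 80, "x": -5, "y": 0.5, "z": 110, "yaw": 0},
])

```text
time: 17.6
tcp_pos: [603.7, 278.3, 125.6]
ee_rot: [0.131, 3.129, 0.005]
contact_force: [0.8, 0.2, 0.1]
grip_width: 80.5
gripper_force: 0.0
```

```bash
python3 - <<'E'
from h import *
s=manip.get_state();p=manip.snapshot('wrist');s=manip.get_state();p=manip.snapshot('wrist');cv2.imwrite('pics/w6.png',p['image'])
print(s['time'],s['tcp_pos'],s['ee_rot'],s['contact_force'],s['qpos'].round(2))
for l in('pack_tool','pack_tool_guard_mid','plain_tool','plain_tool_guard_mid'):
    print(l,[(round(r['score'],2),np.round(r['pixel']),wz(p,s,r['pixel'],50).round(1)) for r in manip.spot_point(p,l)][:2])
E
```

```text
17.65 [602.58841716 277.97890661 122.29758384] [1.31633923e-01 3.13241915e+00 2.99627809e-03] [-0.12544426  0.27356917 -1.39985354] [0.24 0.29 0.17 1.44 0.   0.32]
pack_tool [(0.66, array([321., 144.]), array([537.4, 283.1,  50. ]))]
pack_tool_guard_mid [(0.82, array([322., 231.]), array([596.8, 279. ,  50. ]))]
plain_tool [(0.88, array([ 15., 217.]), array([558.5,   8.4,  50. ]))]
plain_tool_guard_mid [(0.88, array([ 25., 279.]), array([ 6.18e+02, -5.00e-01,  5.00e+01]))]
```

Both stops reached (22 N). Moving above the plain tool's grip point.

>>> move_arm([
  {"gripper": 70, "x": -14, "y": -38, "z": 0, "yaw": -1},
  {"gripper": 65, "x": -28, "y": -80, "z": 0, "yaw": -2},
  {"gripper": 60, "x": -42, "y": -120, "z": 0, "yaw": -3},
  {"gripper": 60, "x": -56, "y": -160, "z": 0, "yaw": -4},
  {"gripper": 60, "x": -70, "y": -200, "z": 0, "yaw": -4.9},
  {"gripper": 60, "x": -84, "y": -240, "z": 0, "yaw": -4.9},
  {"gripper": 60, "x": -91, "y": -261, "z": 0, "yaw": -4.9},
  {"gripper": 60, "x": -91, "y": -261, "z": 0, "yaw": -4.9},
])

```text
time: 18.7
tcp_pos: [507.9, 14.2, 117.4]
ee_rot: [-0.271, -3.129, 0.0]
contact_force: [-0.2, 0.5, 0.3]
grip_width: 60.1
gripper_force: 0.0
```

```bash
python3 - <<'E'
from h import *
for i in range(3): p=manip.snapshot('wrist')
s=manip.get_state();p=manip.snapshot('wrist');cv2.imwrite('pics/w7.png',p['image'])
print(s['time'],s['tcp_pos'],s['ee_rot'])
for l in('plain_tool','plain_tool_guard_mid','plain_tool_grip'):
    print(l,[(round(r['score'],2),np.round(r['pixel']),wz(p,s,r['pixel'],50).round(1)) for r in manip.spot_point(p,l)][:2])
E
```

```text
18.85 [508.87238804  16.93642569 117.76046811] [-2.65722089e-01 -3.12961614e+00 -7.53456022e-04]
plain_tool [(0.77, array([321., 307.]), array([558. ,   8.3,  50. ]))]
plain_tool_guard_mid [(0.88, array([322., 374.]), array([618.6,  -1.3,  50. ]))]
plain_tool_grip [(0.66, array([319., 246.]), array([511.8,  15. ,  50. ])), (0.58, array([194., 456.]), array([ 712.2, -149. ,   50. ]))]
```

>>> move_arm([
  {"gripper": 60, "x": 2, "y": -0.5, "z": -25, "yaw": 0},
  {"gripper": 60, "x": 2, "y": -0.5, "z": -50, "yaw": 0},
  {"gripper": 60, "x": 2, "y": -0.5, "z": -75, "yaw": 0},
  {"gripper": 60, "x": 2, "y": -0.5, "z": -95, "yaw": 0},
  {"gripper": 60, "x": 2, "y": -0.5, "z": -107, "yaw": 0},
  {"gripper": 60, "x": 2, "y": -0.5, "z": -112, "yaw": 0},
  {"gripper": 60, "x": 2, "y": -0.5, "z": -112, "yaw": 0},
  {"gripper": 55, "x": 2, "y": -0.5, "z": -112, "yaw": 0},
])

```text
time: 19.85
tcp_pos: [511.8, 16.0, 7.3]
ee_rot: [0.265, 3.129, -0.0]
contact_force: [-0.7, -0.4, 0.2]
grip_width: 55.3
gripper_force: 0.0
```

>>> move_arm([
  {"gripper": 40, "x": 0, "y": 0, "z": 0, "yaw": 0},
  {"gripper": 32, "x": 0, "y": 0, "z": 0, "yaw": 0},
  {"gripper": 25, "x": 0, "y": 0, "z": 0, "yaw": 0},
  {"gripper": 20, "x": 0, "y": 0, "z": 0, "yaw": 0},
  {"gripper": 18, "x": 0, "y": 0, "z": 0, "yaw": 0},
  {"gripper": 18, "x": 0, "y": 0, "z": 0, "yaw": 0},
  {"gripper": 18, "x": 0, "y": 0, "z": 0, "yaw": 0},
  {"gripper": 18, "x": 0, "y": 0, "z": 0, "yaw": 0},
], newtons=45)

```text
time: 20.65
tcp_pos: [511.6, 15.7, 7.2]
ee_rot: [0.266, 3.129, -0.001]
contact_force: [-2.1, -1.7, 6.5]
grip_width: 26.2
gripper_force: 44.2
```

>>> move_arm([
  {"gripper": 45, "x": 0, "y": 0, "z": 0, "yaw": 0},
  {"gripper": 45, "x": 0, "y": 0, "z": 0, "yaw": 0},
  {"gripper": 45, "x": 0, "y": 0.3, "z": -3, "yaw": 0},
  {"gripper": 45, "x": 0, "y": 0.3, "z": -6, "yaw": 0},
  {"gripper": 40, "x": 0, "y": 0.3, "z": -6, "yaw": 0},
  {"gripper": 30, "x": 0, "y": 0.3, "z": -6, "yaw": 0},
  {"gripper": 25, "x": 0, "y": 0.3, "z": -6, "yaw": 0},
  {"gripper": 18, "x": 0, "y": 0.3, "z": -6, "yaw": 0},
], newtons=45)

```text
time: 21.45
tcp_pos: [511.0, 16.4, 0.4]
ee_rot: [-0.265, -3.13, -0.001]
contact_force: [-0.6, 1.7, -0.0]
grip_width: 26.5
gripper_force: 44.4
```

>>> move_arm([
  {"gripper": 18, "x": 0, "y": 0, "z": 0, "yaw": 0},
  {"gripper": 18, "x": 0, "y": 0, "z": 0, "yaw": 0},
  {"gripper": 18, "x": 0, "y": 0, "z": 0, "yaw": 0},
  {"gripper": 18, "x": 0, "y": 0, "z": 0, "yaw": 0},
  {"gripper": 18, "x": 0, "y": 0, "z": 0, "yaw": 0},
  {"gripper": 18, "x": 0, "y": 0, "z": 0, "yaw": 0},
  {"gripper": 18, "x": 0, "y": 0, "z": 0, "yaw": 0},
  {"gripper": 18, "x": 0, "y": 0, "z": 0, "yaw": 0},
])

```text
time: 22.25
tcp_pos: [511.0, 16.4, 0.4]
ee_rot: [0.265, 3.13, 0.0]
contact_force: [-1.4, 2.8, 1.3]
grip_width: 26.5
gripper_force: 44.5
```

>>> move_arm([
  {"gripper": 18, "x": 0, "y": 0, "z": 5, "yaw": 0},
  {"gripper": 18, "x": 0, "y": 0, "z": 12, "yaw": 0},
  {"gripper": 18, "x": 0, "y": 0, "z": 22, "yaw": 0},
  {"gripper": 18, "x": 0, "y": 0, "z": 34, "yaw": 0},
  {"gripper": 18, "x": 0, "y": 0, "z": 50, "yaw": 0},
  {"gripper": 18, "x": 0, "y": 0, "z": 66, "yaw": 0},
  {"gripper": 18, "x": 0, "y": 0, "z": 80, "yaw": 0},
  {"gripper": 18, "x": 0, "y": 0, "z": 80, "yaw": 0},
])

```text
time: 23.05
tcp_pos: [512.7, 15.9, 83.1]
ee_rot: [0.265, 3.126, -0.001]
contact_force: [-0.1, 0.5, -2.8]
grip_width: 26.4
gripper_force: 44.5
```

```bash
python3 - <<'E'
from h import *
for i in range(2): p=manip.snapshot('wrist')
s=manip.get_state();p=manip.snapshot('wrist')
print(s['time'],s['tcp_pos'],s['contact_force'],s['grip_width'])
for l in('plain_tool','plain_tool_guard_mid','plain_tool_grip'):
    print(l,[(round(r['score'],2),np.round(r['pixel']),wz(p,s,r['pixel'],130).round(1)) for r in manip.spot_point(p,l)][:2])
for r in manip.masks_of(p,'tray')[:1]:
    ys,xs=np.nonzero(r['region']);P=np.array([wz(p,s,(x,y),22)[:2] for x,y in zip(xs,ys)],np.float32);print(r['score'],r['box'],cv2.minAreaRect(P))
E
```

```text
23.15 [511.24389542  16.22540933  80.49470931] [-0.25140276  1.39128202 -3.89427002] 26.408213819320988
plain_tool [(0.74, array([320., 418.]), array([558.5,   7.6, 130. ]))]
plain_tool_guard_mid []
plain_tool_grip [(0.75, array([318., 330.]), array([511.5,  15. , 130. ]))]
0.9 [65.1, 296.2, 130.2, 237.8] ((536.9157104492188, -247.11111450195312), (166.80987548828125, 229.22869873046875), 87.19841003417969)
```

Tool held level (−2.8…−3.9 N). Carrying it over the tray.

>>> move_arm([
  {"gripper": 18, "x": -2, "y": -25, "z": 0, "yaw": 0.7},
  {"gripper": 18, "x": -5, "y": -62, "z": 0, "yaw": 1.7},
  {"gripper": 18, "x": -8, "y": -102, "z": 0, "yaw": 2.7},
  {"gripper": 18, "x": -11, "y": -142, "z": 0, "yaw": 3.7},
  {"gripper": 18, "x": -14, "y": -182, "z": 0, "yaw": 4.7},
  {"gripper": 18, "x": -17, "y": -222, "z": 0, "yaw": 5.7},
  {"gripper": 18, "x": -19, "y": -252, "z": 0, "yaw": 6.7},
  {"gripper": 18, "x": -20, "y": -267, "z": 0, "yaw": 6.7},
])

```text
time: 24.2
tcp_pos: [490.4, -253.0, 79.8]
ee_rot: [-0.085, -3.14, -0.0]
contact_force: [-0.6, 0.5, -2.7]
grip_width: 26.4
gripper_force: 44.8
```

```bash
python3 - <<'E'
from h import *
for i in range(3): p=manip.snapshot('wrist')
s=manip.get_state();p=manip.snapshot('wrist')
print(s['time'],s['tcp_pos'],s['ee_rot'],s['contact_force'],s['grip_width'],s['qpos'].round(2))
for l in('plain_tool','plain_tool_grip'):
    print(l,[(round(r['score'],2),np.round(r['pixel']),wz(p,s,r['pixel'],130).round(1)) for r in manip.spot_point(p,l)][:2])
for q in(p,):
  for r in manip.masks_of(q,'tray')[:1]:
    ys,xs=np.nonzero(r['region']);P=np.array([wz(p,s,(x,y),22)[:2] for x,y in zip(xs,ys)],np.float32);print(r['score'],r['box'],cv2.minAreaRect(P))
    print(P.min(0),P.max(0))
cv2.imwrite('pics/w8.png',p['image'])
E
```

```text
24.35 [ 490.69091521 -250.56547901   79.83761649] [-8.45372037e-02 -3.13971432e+00 -1.76180178e-03] [ 0.12068671  0.1545273  -4.06835054] 26.645297866156625 [-0.71 -0.03 -0.26  1.35  0.   -0.66]
plain_tool [(0.82, array([321., 416.]), array([ 536.7, -253.2,  130. ]))]
plain_tool_grip [(0.58, array([321., 333.]), array([ 492. , -251.1,  130. ]))]
0.71 [315.6, 244.4, 232.5, 216.1] ((496.57623291015625, -254.78045654296875), (151.14938354492188, 151.68101501464844), 87.46215057373047)
[ 418.23956 -333.27353] [ 574.8182  -176.63962]
```

View pics/w8.png

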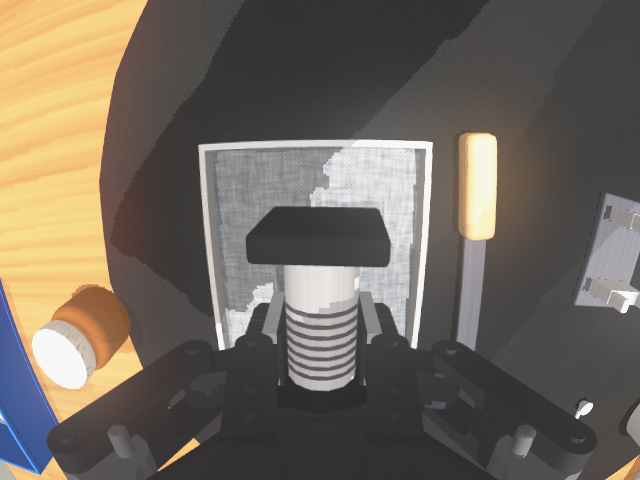

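The tool hovers centred in the tray. Tail block is at (318,235), the tray's rear edge at row 142 and its sides at columns 205 and 430. Lowering now, slowly at the end.

>>> move_arm([
  {"gripper": 18, "x": 0, "y": -2, "z": -15, "yaw": 0},
  {"gripper": 18, "x": 0, "y": -2, "z": -32, "yaw": 0},
  {"gripper": 18, "x": 0, "y": -2, "z": -50, "yaw": 0},
  {"gripper": 18, "x": 0, "y": -2, "z": -66, "yaw": 0},
  {"gripper": 18, "x": 0, "y": -2, "z": -80, "yaw": 0},
  {"gripper": 18, "x": 0, "y": -2, "z": -90, "yaw": 0},
  {"gripper": 18, "x": 0, "y": -2, "z": -96, "yaw": 0},
  {"gripper": 18, "x": 0, "y": -2, "z": -98, "yaw": 0},
])

```text
time: 25.35
tcp_pos: [490.8, -252.5, -18.2]
ee_rot: [-0.082, -3.14, -0.001]
contact_force: [-0.4, 0.5, -3.6]
grip_width: 26.5
gripper_force: 44.9
```

>>> move_arm([
  {"gripper": 18, "x": 0, "y": 0, "z": 0, "yaw": 0},
  {"gripper": 18, "x": 0, "y": 0, "z": 0, "yaw": 0},
  {"gripper": 18, "x": 0, "y": 0, "z": -1, "yaw": 0},
  {"gripper": 18, "x": 0, "y": 0, "z": -2, "yaw": 0},
  {"gripper": 18, "x": 0, "y": 0, "z": -3, "yaw": 0},
  {"gripper": 18, "x": 0, "y": 0, "z": -4, "yaw": 0},
  {"gripper": 18, "x": 0, "y": 0, "z": -4, "yaw": 0},
  {"gripper": 18, "x": 0, "y": 0, "z": -4, "yaw": 0},
])

```text
time: 26.15
tcp_pos: [491.0, -252.6, -21.7]
ee_rot: [-0.082, -3.14, -0.0]
contact_force: [0.1, -0.0, -1.8]
grip_width: 26.1
gripper_force: 44.9
```

>>> move_arm([
  {"gripper": 18, "x": 0, "y": 0, "z": -0.5, "yaw": 0},
  {"gripper": 18, "x": 0, "y": 0, "z": -1, "yaw": 0},
  {"gripper": 18, "x": 0, "y": 0, "z": -1.5, "yaw": 0},
  {"gripper": 18, "x": 0, "y": 0, "z": -2, "yaw": 0},
  {"gripper": 18, "x": 0, "y": 0, "z": -2, "yaw": 0},
  {"gripper": 18, "x": 0, "y": 0, "z": -2, "yaw": 0},
  {"gripper": 18, "x": 0, "y": 0, "z": -2, "yaw": 0},
  {"gripper": 18, "x": 0, "y": 0, "z": -2, "yaw": 0},
])

```text
time: 26.95
tcp_pos: [491.1, -252.7, -22.4]
ee_rot: [0.082, 3.14, -0.0]
contact_force: [-5.9, 3.9, 10.7]
grip_width: 26.4
gripper_force: 46.4
```

Resting on the floor (+10.7 N). Releasing gently and rising.

>>> move_arm([
  {"gripper": 28, "x": 0, "y": 0, "z": 1, "yaw": 0},
  {"gripper": 34, "x": 0, "y": 0, "z": 1, "yaw": 0},
  {"gripper": 42, "x": 0, "y": 0, "z": 1, "yaw": 0},
  {"gripper": 50, "x": 0, "y": 0, "z": 1, "yaw": 0},
  {"gripper": 55, "x": 0, "y": 0, "z": 1, "yaw": 0},
  {"gripper": 55, "x": 0, "y": 0, "z": 15, "yaw": 0},
  {"gripper": 55, "x": 0, "y": 0, "z": 40, "yaw": 0},
  {"gripper": 55, "x": 0, "y": 0, "z": 70, "yaw": 0},
])

```text
time: 27.75
tcp_pos: [490.5, -252.2, 47.2]
ee_rot: [-0.082, -3.139, -0.002]
contact_force: [0.6, -0.5, -0.0]
grip_width: 54.7
gripper_force: 0.0
```

>>> move_arm([
  {"gripper": 55, "x": 0, "y": 0, "z": 40, "yaw": 0},
  {"gripper": 55, "x": 0, "y": 0, "z": 80, "yaw": 0},
  {"gripper": 55, "x": 0, "y": 0, "z": 120, "yaw": 0},
  {"gripper": 55, "x": 0, "y": 0, "z": 130, "yaw": 0},
  {"gripper": 55, "x": 0, "y": 0, "z": 130, "yaw": 0},
  {"gripper": 55, "x": 0, "y": 0, "z": 130, "yaw": 0},
  {"gripper": 55, "x": 0, "y": 0, "z": 130, "yaw": 0},
  {"gripper": 55, "x": 0, "y": 0, "z": 130, "yaw": 0},
])

```text
time: 28.55
tcp_pos: [490.4, -252.1, 174.7]
ee_rot: [-0.082, -3.139, -0.003]
contact_force: [0.2, 0.1, 0.3]
grip_width: 54.7
gripper_force: 0.0
```

```bash
python3 - <<'E'
from h import *
s=manip.get_state();p=manip.snapshot('wrist');print(s['time'],s['tcp_pos'],s['grip_width'],s['contact_force'])
for l,z in(('plain_tool',26),('plain_tool_guard_mid',26),('plain_tool_grip',26),('tray',4)):
    print(l,[(round(r['score'],2),np.round(r['pixel']),wz(p,s,r['pixel'],z).round(1)) for r in manip.spot_point(p,l)][:2])
for n,l in(('scene','pack_tool'),('side','pack_tool'),('scene','pack_tool_guard_mid'),('side','pack_tool_guard_mid')):
    q=manip.snapshot(n);print(n,l,[(round(r['score'],2),onz(q,r['pixel'],50).round(1)) for r in manip.spot_point(q,l)])
E
```

```text
28.55 [ 490.35165562 -252.13537587  174.7370989 ] 54.69951490284036 [0.1676579  0.07796323 0.31399461]
plain_tool [(0.68, array([322., 270.]), array([ 542.2, -254.4,   26. ]))]
plain_tool_guard_mid [(0.84, array([325., 324.]), array([ 600.1, -254.7,   26. ]))]
plain_tool_grip [(0.88, array([315., 220.]), array([ 494.4, -258.2,   26. ]))]
tray [(0.67, array([317., 253.]), array([ 532.6, -258.8,    4. ])), (0.28, array([320., 266.]), array([ 547.3, -256.3,    4. ]))]
scene pack_tool [(0.72, array([542.5, 285.6,  50. ])), (0.59, array([328.4, 205.6,  50. ])), (0.53, array([787.3, 195.1,  50. ]))]
side pack_tool [(0.97, array([301., 169.,  50.])), (0.7, array([535. , 296.7,  50. ]))]
scene pack_tool_guard_mid [(0.86, array([593.1, 281. ,  50. ])), (0.77, array([371.1, 236.4,  50. ])), (0.73, array([ 585.1, -417.7,   50. ]))]
side pack_tool_guard_mid [(0.79, array([597.6, 296.2,  50. ])), (0.53, array([362.3, 222.9,  50. ]))]
```

```bash
python3 -c "
from station import manip
print(manip.sign_off())"
```

```text
the job is handed in; nothing more can be done
None
```

I slid both guards forward until they clicked and stopped solidly (21–22 N), then laid the plain handpiece flat along the tray. The pack tool is still in its cradle. The job was handed in at about 29 s; the sign-off gave no verdict.

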